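# Click the big socket back onto its swivelling stud and lock it

### The job

Put the big socket back on the empty middle stud of the socket holder: push it fully home, until the stud's spring ball clicks into the socket, and turn it clockwise (seen from above) to the stop, so that its square sits square with the holder. Be gentle: the stud has swivelled, so feel for its square rather than ramming it, and do not wrench at the stop. Leave the small and the long socket standing where they are, and let go when done.

Things in the scene. Friction and masses are not known exactly. Their poses are not given: they have to be found in the camera images.
- big_socket: the big impact socket, plain steel, the thickest of the three standing on the bench: an upright cylinder 46 mm in diameter, 64 mm tall, 0.3 to 0.6 kg, solid above 26 mm (grip it there). Origin: centre of its underside (the drive end), z up; x and y square to the flats of its drive hole
- small_socket: bystander: a thinner plain steel socket, 33 mm in diameter, 50 mm tall, standing on the bench; origin at the centre of its underside
- long_socket: bystander: a thin plain steel socket, 33 mm in diameter, 85 mm tall, standing on the bench; origin at the centre of its underside
- holder: the socket holder, fixed to the bench: a grey bar 70 mm (x) by 330 mm (y) by 20 mm high, origin at the centre of its underside, z up. It carries two stored sockets, 115 mm either side of the middle (up to 40 mm in diameter, tops 82 mm above the bench), and the empty square stud in the middle
- stud_foot (a point): foot of the empty stud, on its axis, 24 mm above the bench, on its 40 mm collar: the socket's underside rests here when home. Axes: the holder's. Collar and stud swivel about z (friction 0.25 N m; do not wrench at a stop with over 0.5 N m). At the clockwise stop its flats are parallel to the holder's x, y; it starts an unmeasured 0.3 to 1.2 rad anticlockwise (from above) of that
- big_hole (a point): centre of the mouth of the big socket's square drive hole, in its underside: 20.6 mm wide, 26 mm deep, flats facing the socket's x and y. 12 mm up, a groove for the spring ball runs round all four flats, so any quarter turn fits. On the outside, a small dark pin hole 12 mm above the underside marks the middle of each flat
- stud_tip (a point): top of the empty stud, on its axis, 25 mm above its foot; axes the holder's. The stud: a steel square post of 19 mm, 20 mm high, tapering to 16 mm over its last 3.5 mm, topped by a round cone 5 mm high (16 mm to 11 mm across). Out of line, the socket rides on the square's corners 18 to 20 mm above home; turned into line (within about 0.08 rad) it drops until it meets the ball
- stud_click (a point): point on the stud's axis level with its spring ball, 11.5 mm above the foot; axes the holder's. The ball bulges 3.6 mm from one flat. The socket meets it about 15 mm above home and needs a push of some 10 to 15 N to slide down over it; in the last few mm the ball clicks into the socket's groove and holds it on
Things that resemble listed ones, but are neither listed nor needed, are in the scene too. What is shaped like the big_socket but brown or green is not meant.

How it is judged:
By the outcome, as a careful person would: the job done as asked, in the order asked, and still so for the second after the job is handed in, with the robot touching nothing.
It also fails if it takes over 72 s, if anything falls off the work surface, if the arm or the gripper's body presses on something with over 40 N, if the wrist force passes 120 N, or if a joint passes its speed limit or range.

### The arm

A 7-joint arm with a two-finger parallel gripper is mounted at the origin on the work surface. World frame = base frame: x ahead of the robot, y to its left, z up, the work surface at z = 0. Lengths are in m, angles in rad, forces in N, time in s.
With the tool pointing down it reaches from about 0.4 to 0.85 m from the base axis. Payload 4.5 kg.
Tool frame: the origin (TCP) lies where the fingers leave the gripper's body, on its centre line; the fingertips stand 64 mm ahead of it and the grasp point (between the pads) lies 45 mm ahead of it; z points along the fingers, y is the line along which they close (so a half turn about z gives the same grasp; the last joint's range is limited). The gripper opens to 88 mm and grips with 3 to 60 N. Pads are 18 mm wide; open, the fingers measure 123 mm over their backs; the gripper's body (75 mm by 187 mm) begins 45 mm behind the grasp point.
Start: joints at [-1.168, 0.689, -0.195, 1.565, 0.157, 0.902, -0.215], TCP at [0.225, 0.583, 0.303] pointing down, gripper open.
Joint ranges: [-3.01, 3.01], [-0.46, 2.08], [-1.47, 1.51], [0.13, 2.56], [-1, 4.14], [0.04, 2.09], [-2.66, 2.66]. Speed limits (rad/s): [2.57, 2.57, 3.14, 3.14, 3.14, 3.14, 3.14].

### API

Orientations are given as a unit quaternion [x, y, z, w].
In Python, from plant import r gives the robot as it stands.
- The arm moves only by the tool play_rows, never from a script. Its arguments are lists of equal length, an entry for each row: "translation": the shift along the tool's x, y, z in m, a list of three; "delta_rot": the turn, a rotation vector about the tool's x, y, z in degrees, a list of three; "grip": the opening, from -1 (shut) to 1 (fully open). In form: {"translation": [[x, y, z], ...], "delta_rot": [[rx, ry, rz], ...], "grip": [grip, ...]}. A call has 1 to 20 rows; each row shifts and turns the commanded pose from where the row before left it, along the tool's axes as they then stand; what a row does not reach is not made up. A row lasts 1/8 s, in which the tool goes at most 62.5 mm and 10.7 degrees, less where a joint would pass 70% of its speed; a pose out of reach is approached as far as the arm can. A call with a gripper value outside its range is refused whole. The fingers move at their own pace and stop on an object; "squeeze" is the grip in N (left out, the last holds). Time passes only in rows, so rows that do not move let the fingers close. It gives the time, the measured TCP pose, the force, the opening and the grip force at its end, in the units of the state.
- r.get_state(): the state, without advancing time (a new reading comes with each control period).
- r.snapshot(name): name is "scene" or "side" or "wrist"; returns the picture (480x640x3 uint8, blue, green, red); there is no depth.
- r.get_calibration(name): a dict with "intrinsics" (3x3 intrinsics, pixels), "eye" and "rotation" of the camera in the world. Camera axes: x right, y up, looking along -z (the intrinsics and any distortion apply to the point x, -y, -z); pixel columns grow to the right and rows downward; lengths in m; the calibration is good to about 2 mm. A picture is of the moment at which its call begins: read the wrist's pose just before it. get_calibration takes no time and is no camera call; for the wrist camera it gives the pose at the moment of the call.
- r.finish_job(): hands the job in; it is judged then, once.
Trained networks look in the newest picture that a camera, given by its name, has taken for a name from the list of things; names that differ only in an ending like _2 or _b are one class to them, and where a whole thing is asked for, a point or a joint stands for the part that bears it (a point fixed in the world has none). Each returns a list of dicts, best first, with "confidence" (0 to 1); they miss things now and then, are a little off and sometimes report something else, mostly with a low value. They report only what shows in the picture. A call takes as long as a camera call. They do not tell look-alikes from the thing itself.
- r.look_for(camera, target): "point" ([x, y, z] in m, in world coordinates, good to about 4 mm: the middle of the surface that is visible of it).
- r.silhouettes(camera, target): "pixels" (480x640 bool, what is visible of it).
The state is a dict: "clock": time; "q": joint angles; "qd": joint speeds; "joint_torque": joint torques, N m; "tool_pos": TCP position; "eef_rot": TCP orientation; "contact_force": force on the tool from outside, world axes, zero at the start; "moment": the same for the moment, N m; "opening": opening from 0.0 (shut) to 1.0 (fully open); "finger_force": force on a finger pad.
Only numpy, scipy, OpenCV 4.12 (cv2) and the standard library are available. Lean on these libraries where they do the work, as an engineer would, in place of code of your own. Each camera call takes 0.05 s, during which the arm holds its last target. There are 200 camera calls.

## Working session

There is one attempt and no reset: what is moved stays moved. The work goes in short steps, Python scripts to look and compute and a tool call to move; the robot and the scene stay as the last step left them, time stands still between calls to the robot, and variables do not carry over. Pictures are saved under pics/ and viewed, at most 10 in all, crops included, and the job is handed in when it is done.

Besides the shell and the picture viewer there is one more tool, called after "Request:" by a JSON object that holds its "fn" and its "kwargs", one argument or row to a line. play_rows: Moves the arm, as the interface text tells. Its arguments: {"type":"object","properties":{"translation":{"type":"array","items":{"type":"array","items":{"type":"number"}}},"delta_rot":{"type":"array","items":{"type":"array","items":{"type":"number"}}},"grip":{"type":"array","items":{"type":"number"}},"squeeze":{"type":"number"}},"required":["translation","delta_rot","grip"]}

```bash
mkdir -p pics; cat > h.py <<'E'
import numpy as np, cv2
from plant import r
def proj(c,P):
    K=np.array(c["intrinsics"]);p=(np.array(P)-c["eye"])@np.array(c["rotation"]);p=p*[1,-1,-1]
    u=K@p; return u[:2]/u[2]
def ray(c,u,v,z):
    K=np.array(c["intrinsics"]);d=np.linalg.inv(K)@[u,v,1.];d=np.array(c["rotation"])@(d*[1,-1,-1])
    e=np.array(c["eye"]);return e+d*(z-e[2])/d[2]
E
python3 - <<'E'
from h import *
for n in("scene","side"):
    im=r.snapshot(n);cv2.imwrite(f"pics/{n}0.png",im)
    c=r.get_calibration(n);print(n,np.round(c["eye"],3),{k:v for k,v in c.items() if k not in("eye","rotation","intrinsics")},c["intrinsics"])
    for t in("big_socket","small_socket","long_socket","holder","stud_tip","stud_foot"):
        for d in r.look_for(n,t)[:4]: print(t,np.round(d["point"],3),round(d["confidence"],2),proj(c,d["point"]).round())
s=r.get_state();print(s)
E
```

```text
scene [ 1.021 -0.854  0.68 ] {} [[570.23151065   0.         317.01420681]
 [  0.         570.23151065 228.22384934]
 [  0.           0.           1.        ]]Traceback (most recent call last):
  File "<stdin>", line 6, in <module>
  File "h.py", line 4, in proj
    K=np.array(c["intrinsics"]);p=(np.array(P)-c["eye"])@np.array(c["rotation"]);p=p*[1,-1,-1]
                                  ~~~~~~~~~~~~~~~~~~~~~~^~~~~~~~~~~~~~~~~~~~~~~~
ValueError: matmul: Input operand 1 has a mismatch in its core dimension 0, with gufunc signature (n?,k),(k,m?)->(n?,m?) (size 4 is different from 3)
```

Rotation is a quaternion.

```bash
cat > h.py <<'E'
import numpy as np, cv2
from scipy.spatial.transform import Rotation as R
from plant import r
def proj(c,P):
    K=np.array(c["intrinsics"]);M=R.from_quat(c["rotation"]).as_matrix();p=(np.array(P)-c["eye"])@M;p=p*[1,-1,-1]
    u=p@K.T; return u[...,:2]/u[...,2:]
def ray(c,u,v,z):
    K=np.array(c["intrinsics"]);d=np.linalg.inv(K)@[u,v,1.];d=R.from_quat(c["rotation"]).as_matrix()@(d*[1,-1,-1])
    e=np.array(c["eye"]);return e+d*(z-e[2])/d[2]
E
python3 - <<'E'
from h import *
for n in("scene","side"):
    im=r.snapshot(n);cv2.imwrite(f"pics/{n}0.png",im)
    c=r.get_calibration(n);print(n,np.round(c["eye"],3))
    for t in("big_socket","small_socket","long_socket","holder","stud_tip","stud_foot"):
        for d in r.look_for(n,t)[:4]: print(t,np.round(d["point"],3),round(d["confidence"],2),proj(c,d["point"]).round())
s=r.get_state();print(s)
print(R.from_quat(s["eef_rot"]).as_matrix().round(3))
c=r.get_calibration("wrist");print(c)
E
```

```text
scene [ 1.021 -0.854  0.68 ]
big_socket [ 0.565 -0.36   0.046] 0.75 [246. 336.]
big_socket [ 0.473 -0.293  0.046] 0.57 [230. 293.]
big_socket [ 0.475 -0.375  0.048] 0.56 [197. 320.]
small_socket [ 0.572 -0.27   0.037] 0.64 [284. 310.]
long_socket [ 0.48  -0.157  0.052] 0.58 [278. 254.]
holder [0.569 0.161 0.016] 0.65 [395. 209.]
stud_tip [0.574 0.164 0.023] 0.77 [398. 206.]
stud_foot [0.57  0.164 0.022] 0.86 [396. 206.]
side [0.222 0.505 0.677]
big_socket [ 0.453 -0.348  0.052] 0.96 [417. 163.]
big_socket [ 0.456 -0.267  0.043] 0.82 [400. 189.]
big_socket [ 0.548 -0.33   0.045] 0.79 [369. 157.]
small_socket [ 0.561 -0.243  0.036] 0.59 [344. 183.]
small_socket [0.562 0.22  0.024] 0.51 [198. 372.]
small_socket [ 0.457 -0.35   0.047] 0.5 [415. 164.]
long_socket [ 0.46  -0.133  0.056] 0.64 [370. 226.]
holder [0.565 0.218 0.018] 0.71 [198. 373.]
stud_tip [0.562 0.219 0.022] 0.78 [199. 373.]
stud_foot [0.561 0.223 0.019] 0.68 [198. 376.]
{'clock': 0.8, 'q': array([-1.16820112,  0.68903693, -0.19458925,  1.56530196,  0.15727054,
        0.90247952, -0.21511968]), 'qd': array([-1.54219850e-0
[... 252 characters left out ...]
27271e-06]), 'tool_pos': array([0.22529158, 0.5830082 , 0.30278131]), 'eef_rot': array([ 1.83365989e-01,  9.83044713e-01,  7.71976822e-05, -5.38988751e-07]), 'contact_force': array([ 0.44433889, -0.1992822 ,  0.54124834]), 'moment': array([ 0.03084531, -0.03955398, -0.00436422]), 'finger_force': 0.0, 'opening': 1.0002410458221866}
[[-0.933  0.361  0.   ]
 [ 0.361  0.933  0.   ]
 [ 0.     0.    -1.   ]]
{'intrinsics': array([[369.23110703,   0.        , 317.16306011],
       [  0.        , 369.23110703, 237.66131823],
       [  0.        ,   0.        ,   1.        ]]), 'eye': array([0.15467131, 0.60920997, 0.38256826]), 'rotation': array([-0.12048236, -0.08271918,  0.55962932,  0.81575521])}
```

View pics/scene0.png

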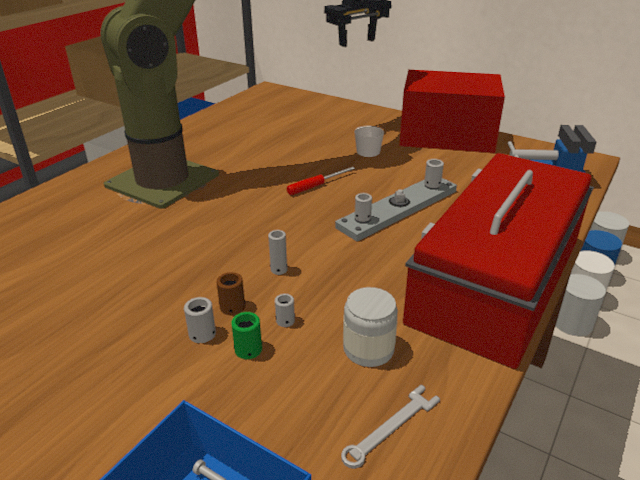

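View pics/side0.png

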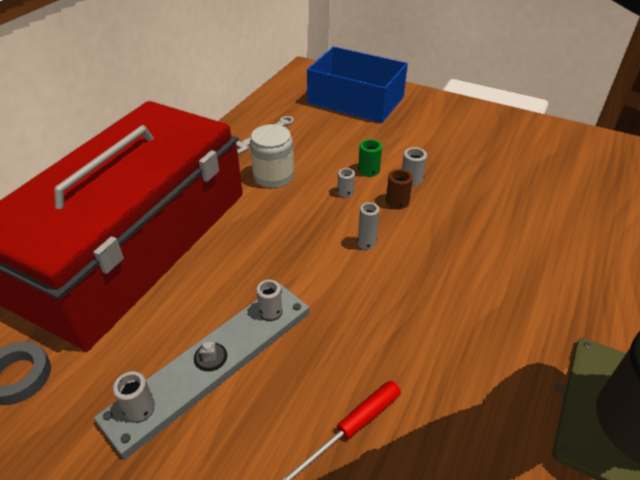

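The side view shows the plain grey big socket at (414,165), beside a brown one at (400,189) and a green one at (370,157). The holder's stud is at (209,350). In the scene view the big socket is at (200,320) and the stud at (399,198). The two networks' points for each socket straddle its axis, as expected from the visible-surface bias.

```bash
python3 - <<'E'
from h import *
a=r.get_calibration("scene");b=r.get_calibration("side")
print("sock",ray(a,200,304,.064),ray(b,415,154,.064))
print("brown",ray(a,231,280,.064),ray(b,400,178,.064),"green",ray(a,247,321,.064),ray(b,370,146,.064))
print("stud",ray(a,400,192,.049),ray(b,209,344,.049))
for u,v in((97,417),(286,288),(309,307),(122,453)):print(ray(b,u,v,.02).round(3))
for u,v in((337,222),(357,236),(458,188),(441,178)):print(ray(a,u,v,.02).round(3))
s=r.get_state();c=r.get_calibration("wrist")
T=R.from_quat(s["eef_rot"]);print((T.inv()*R.from_quat(c["rotation"])).as_matrix().round(3))
print(T.inv().apply(c["eye"]-s["tool_pos"]))
E
```

```text
sock [ 0.46497372 -0.35564303  0.064     ] [ 0.46223979 -0.35668851  0.064     ]
brown [ 0.46703888 -0.27914269  0.064     ] [ 0.46001483 -0.27131218  0.064     ] green [ 0.55647709 -0.3465292   0.064     ] [ 0.55138895 -0.34127274  0.064     ]
stud [0.56909659 0.18244485 0.049     ] [0.56267233 0.18692322 0.049     ]
[0.64  0.334 0.02 ]
[0.533 0.027 0.02 ]
[0.482 0.044 0.02 ]
[0.578 0.355 0.02 ]
[0.491 0.039 0.02 ]
[0.554 0.015 0.02 ]
[0.656 0.32  0.02 ]
[0.603 0.346 0.02 ]
[[ 0.001  0.957  0.289]
 [ 1.    -0.001 -0.   ]
 [ 0.     0.289 -0.957]]
[ 0.07531978 -0.0010077  -0.0797849 ]
```

Request:
{"fn": "play_rows", "kwargs": {
  "translation": [
    [-0.0385, -0.0207, 0.0036],
    [-0.0385, -0.0207, 0.0036],
    [-0.0385, -0.0207, 0.0036],
    [-0.0385, -0.0207, 0.0036],
    [-0.0385, -0.0207, 0.0036],
    [-0.0385, -0.0207, 0.0036],
    [-0.0385, -0.0207, 0.0036],
    [-0.0385, -0.0207, 0.0036],
    [-0.0385, -0.0207, 0.0036],
    [-0.0385, -0.0207, 0.0036],
    [-0.0385, -0.0207, 0.0036],
    [-0.0385, -0.0207, 0.0036],
    [0, 0, 0],
    [0, 0, 0]
  ],
  "delta_rot": [
    [0, 0, 0],
    [0, 0, 0],
    [0, 0, 0],
    [0, 0, 0],
    [0, 0, 0],
    [0, 0, 0],
    [0, 0, 0],
    [0, 0, 0],
    [0, 0, 0],
    [0, 0, 0],
    [0, 0, 0],
    [0, 0, 0],
    [0, 0, 0],
    [0, 0, 0]
  ],
  "grip": [1, 1, 1, 1, 1, 1, 1, 1, 1, 1, 1, 1, 1, 1]
}}

```text
clock: 2.55
tool_pos: [0.5662, 0.1856, 0.2595]
eef_rot: [0.183, 0.983, 0.0, -0.0]
contact_force: [-1.2, 0.3, -0.3]
opening: 1.004
finger_force: 0.0
```

```bash
python3 - <<'E'
from h import *
s=r.get_state();c=r.get_calibration("wrist");im=r.snapshot("wrist")
cv2.imwrite("pics/w1.png",im);np.save("w1.npy",np.r_[c["eye"],c["rotation"]])
print(s["tool_pos"],s["q"].round(2),proj(c,[.566,.185,.049]),proj(c,[.566,.185,.024]))
E
```

```text
[0.56622216 0.18557081 0.25953164] [-0.25  0.71 -0.26  1.7   0.24  0.77  0.59] [317.38687206 223.2956825 ] [317.34716156 216.13645166]
```

View pics/w1.png

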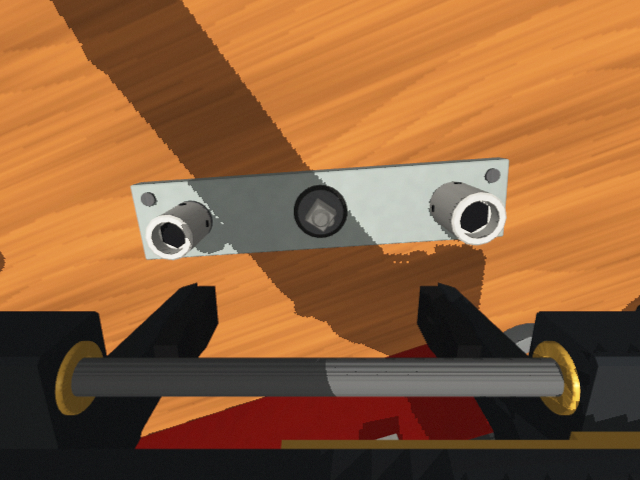

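The wrist view shows the holder, with its top corners near (132,185), (508,159), (505,235) and (146,259). The dark collar is centred about (320,211) and the stud on it looks swivelled. I'll enlarge the crop.

```bash
python3 - <<'E'
from h import *
im=cv2.imread("pics/w1.png");a=np.load("w1.npy");c=dict(r.get_calibration("wrist"));c["eye"]=a[:3];c["rotation"]=a[3:]
cr=im[180:245,285:355];cr=cv2.resize(cr,None,fx=8,fy=8,interpolation=cv2.INTER_CUBIC);cr=cv2.convertScaleAbs(cr,alpha=1.6)
cv2.imwrite("pics/w1c.png",cr)
g=im[...,:].max(2)
# dark collar ring
m=(im.max(2)<45).astype(np.uint8);m[:170]=0;m[250:]=0;m[:,:270]=0;m[:,370:]=0
p=cv2.convexHull(cv2.findNonZero(m))[:,0];e=cv2.fitEllipse(p);print(e,ray(c,*e[0],.024))
# holder edges
P=[ray(c,u,v,.02)[:2] for u,v in((132,185),(508,159),(505,235),(146,259))]
print(np.round(P,4),np.mean(P,0));
for i,j in((0,1),(3,2)):
    d=P[j]-P[i];print(np.degrees(np.arctan2(d[1],d[0])),np.hypot(*d))
E
```

```text
((319.8074951171875, 211.1165313720703), (51.958900451660156, 52.5665283203125), 110.39594268798828) [0.56257442 0.18862109 0.024     ]
[[0.4834 0.0449]
 [0.5786 0.3536]
 [0.644  0.3363]
 [0.548  0.0232]] [0.56351033 0.18949913]
72.84886628226016 0.3231493440657726
72.94331645315444 0.32749830392397833
```

View pics/w1c.png

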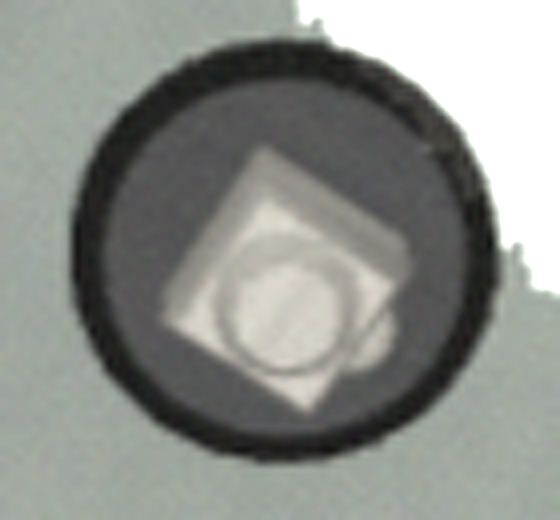

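The crop shows the stud's square with one edge from (165,318) to (308,410), the far edge from (265,150) to (405,245), the cone top at (290,318), and the ball on the lower-right flat.

```bash
python3 - <<'E'
from h import *
a=np.load("w1.npy");c=dict(r.get_calibration("wrist"));c["eye"]=a[:3];c["rotation"]=a[3:]
f=lambda u,v,z:ray(c,285+u/8-.44,180+v/8-.44,z)
print("tip",f(290,318,.049))
for A,B,z in(((165,318),(308,410),.0405),((265,150),(405,245),.024),((308,410),(390,325),.0405),((165,300),(265,150),.03)):
    d=f(*B,z)-f(*A,z);print(np.degrees(np.arctan2(d[1],d[0])),np.hypot(*d[:2]))
s=r.get_state();T=R.from_quat(s["eef_rot"])
# goto view of socket: tool y at angle? keep orientation
print(T.inv().apply(np.array([.463,-.356,.26])-s["tool_pos"]))
E
```

```text
tip [0.56388921 0.18878111 0.049     ]
35.256042899341914 0.017946031087293857
34.459414282215086 0.018527644001882743
116.17893746050154 0.01252373568511832
125.56749410284326 0.019548493470722617
[-0.09844163 -0.54307471 -0.00100931]
```

Request:
{"fn": "play_rows", "kwargs": {
  "translation": [
    [-0.0032, -0.0453, 0],
    [-0.0032, -0.0453, 0],
    [-0.0032, -0.0453, 0],
    [-0.0032, -0.0453, 0],
    [-0.0032, -0.0453, 0],
    [-0.0032, -0.0453, 0],
    [-0.0032, -0.0453, 0.01],
    [-0.0032, -0.0453, 0.01],
    [-0.0032, -0.0453, 0.01],
    [-0.0032, -0.0453, 0.01],
    [-0.0032, -0.0453, 0.01],
    [-0.0032, -0.0453, 0.01],
    [0, 0, 0],
    [0, 0, 0]
  ],
  "delta_rot": [
    [0, 0, 0],
    [0, 0, 0],
    [0, 0, 0],
    [0, 0, 0],
    [0, 0, 0],
    [0, 0, 0],
    [0, 0, 0],
    [0, 0, 0],
    [0, 0, 0],
    [0, 0, 0],
    [0, 0, 0],
    [0, 0, 0],
    [0, 0, 0],
    [0, 0, 0]
  ],
  "grip": [1, 1, 1, 1, 1, 1, 1, 1, 1, 1, 1, 1, 1, 1]
}}

```text
clock: 4.35
tool_pos: [0.4077, -0.3343, 0.1998]
eef_rot: [0.182, 0.983, 0.001, 0.0]
contact_force: [0.3, 0.3, 0.2]
opening: 0.997
finger_force: 0.0
```

```bash
python3 - <<'E'
from h import *
s=r.get_state();c=r.get_calibration("wrist");im=r.snapshot("wrist")
cv2.imwrite("pics/w2full.png",im);np.save("w2.npy",np.r_[c["eye"],c["rotation"]])
u=proj(c,[.463,-.356,.03]).round().astype(int);print(s["tool_pos"],s["q"].round(2),u)
x0,y0=max(u[0]-100,0),max(u[1]-75,0);print(x0,y0)
cv2.imwrite("pics/w2.png",cv2.resize(im[y0:y0+150,x0:x0+200],None,fx=4,fy=4,interpolation=cv2.INTER_CUBIC))
E
```

```text
[ 0.40767525 -0.33428096  0.19977898] [ 0.79  0.73 -0.31  1.95  0.42  0.52  1.39] [317 313]
217 238
```

View pics/w2.png

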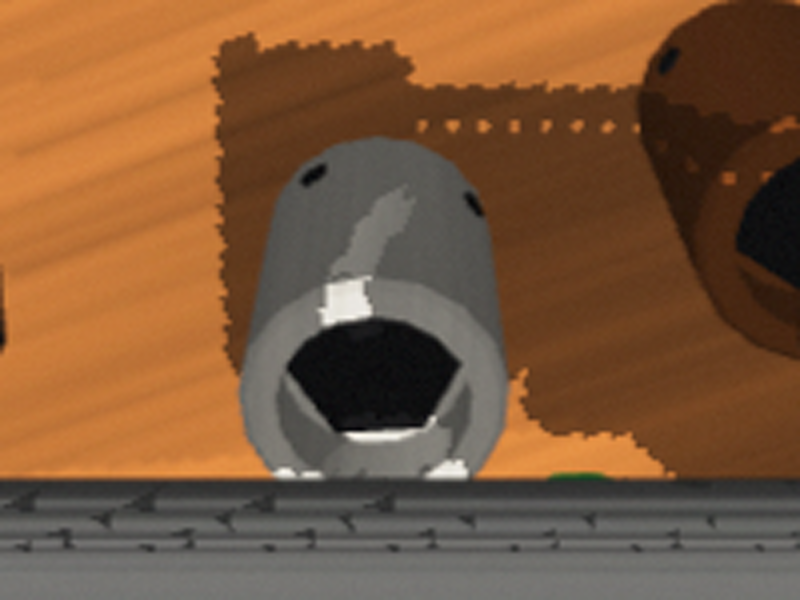

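The crop shows the grey socket with two dark pin holes at about (313,175) and (474,204). Its top rim spans columns 241–507, with the rim's far edge at row 279 and the base's far edge at row 137. I'll fit axis and angle from these.

```bash
python3 - <<'E'
from h import *
from scipy.optimize import least_squares
a=np.load("w2.npy");c=dict(r.get_calibration("wrist"));c["eye"]=a[:3];c["rotation"]=a[3:]
g=lambda u,v:np.array([217+u/4-.4,238+v/4-.4])
t=np.linspace(0,2*np.pi,360,endpoint=False)
def ring(x,y,z):return proj(c,np.c_[x+.023*np.cos(t),y+.023*np.sin(t),0*t+z])
def pin(x,y,f):return proj(c,np.array([x+.023*np.cos(f),y+.023*np.sin(f),.012]))
def res(p):
    x,y,f=p;T=ring(x,y,.064);B=ring(x,y,0)
    return np.r_[pin(x,y,f)-g(313,175),pin(x,y,f+np.pi/2)-g(474,204),T[:,0].min()-g(241,0)[0],T[:,0].max()-g(507,0)[0],T[:,1].min()-g(0,279)[1],B[:,1].min()-g(0,137)[1]]
best=min((least_squares(res,[.463,-.356,f0]) for f0 in np.radians([-135,-90,0,90,135,180])),key=lambda q:q.cost)
best2=[least_squares(lambda p:res(p)*1,[.463,-.356,f0]) for f0 in ()]
def res2(p):
    q=res(p);x,y,f=p;q[2:4]=pin(x,y,f-np.pi/2)-g(474,204);return q
b2=min((least_squares(res2,[.463,-.356,f0]) for f0 in np.radians([-135,-90,0,90,135,180])),key=lambda q:q.cost)
for b in(best,b2):print(b.x[:2],np.degrees(b.x[2]),b.cost,b.fun.round(1))
s=r.get_state();T=R.from_quat(s["eef_rot"])
print(T.inv().apply(np.array([*(best if best.cost<b2.cost else b2).x[:2],.093])-s["tool_pos"]),T.as_euler("xyz",degrees=True))
E
```

```text
[ 0.45001915 -0.35424201] -72.27389390402392 789.414778327206 [ -3.6  22.6  -3.5  19.4   1.    4.8 -18.8 -17. ]
[ 0.4622478  -0.36105445] -167.02346134939253 2.50792541794142 [-0.1  0.   0.2  0.  -1.3  1.3  0.8 -0.9]
[-0.06035934 -0.00609211  0.10693035] [1.79908869e+02 4.35340081e-02 1.59077779e+02]
```

Request:
{"fn": "play_rows", "kwargs": {
  "translation": [
    [-0.02, -0.002, 0],
    [-0.02, -0.002, 0],
    [-0.02, -0.002, 0],
    [0, 0, 0],
    [0, 0, 0],
    [0, 0, 0],
    [0, 0, 0],
    [0, 0, 0.02],
    [0, 0, 0.02],
    [0, 0, 0.02],
    [0, 0, 0.02],
    [0, 0, 0.02],
    [0, 0, 0.007],
    [0, 0, 0]
  ],
  "delta_rot": [
    [0, 0, 0],
    [0, 0, 0],
    [0, 0, 0],
    [0, 0, 6],
    [0, 0, 6],
    [0, 0, 6],
    [0, 0, 6],
    [0, 0, 0],
    [0, 0, 0],
    [0, 0, 0],
    [0, 0, 0],
    [0, 0, 0],
    [0, 0, 0],
    [0, 0, 0]
  ],
  "grip": [1, 1, 1, 1, 1, 1, 1, 1, 1, 1, 1, 1, 1, 1]
}}

```text
clock: 6.15
tool_pos: [0.4606, -0.3628, 0.0923]
eef_rot: [0.383, 0.924, 0.0, -0.0]
contact_force: [-0.1, -1.2, 0.5]
opening: 1.001
finger_force: 0.0
```

Request:
{"fn": "play_rows", "kwargs": {
  "translation": [
    [0, 0, 0],
    [0, 0, 0],
    [0, 0, 0],
    [0, 0, 0],
    [0, 0, 0],
    [0, 0, 0],
    [0, 0, 0],
    [0, 0, 0]
  ],
  "delta_rot": [
    [0, 0, 0],
    [0, 0, 0],
    [0, 0, 0],
    [0, 0, 0],
    [0, 0, 0],
    [0, 0, 0],
    [0, 0, 0],
    [0, 0, 0]
  ],
  "grip": [0.45, 0.3, 0.3, 0.3, 0.3, 0.3, 0.3, 0.3],
  "squeeze": 35
}}

```text
clock: 7.15
tool_pos: [0.4604, -0.3633, 0.0924]
eef_rot: [0.384, 0.923, 0.0, -0.0]
contact_force: [0.5, 0.6, 0.1]
opening: 0.65
finger_force: 0.0
```

Request:
{"fn": "play_rows", "kwargs": {
  "translation": [
    [0, 0, 0],
    [0, 0, 0],
    [0, 0, 0],
    [0, 0, 0],
    [0, 0, 0],
    [0, 0, 0],
    [0, 0, 0],
    [0, 0, 0],
    [0, 0, 0]
  ],
  "delta_rot": [
    [0, 0, 0],
    [0, 0, 0],
    [0, 0, 0],
    [0, 0, 0],
    [0, 0, 0],
    [0, 0, 0],
    [0, 0, 0],
    [0, 0, 0],
    [0, 0, 0]
  ],
  "grip": [0.0, -0.1, -0.1, -0.1, -0.1, -0.1, -0.1, -0.1, -0.1]
}}

```text
clock: 8.28
tool_pos: [0.4607, -0.3633, 0.0926]
eef_rot: [0.384, 0.923, 0.0, 0.0]
contact_force: [2.8, 2.0, 3.8]
opening: 0.516
finger_force: 35.0
```

```bash
python3 - <<'E'
from h import *
s=r.get_state();T=R.from_quat(s["eef_rot"]);print(s)
d=np.array([.563,.1887,.2])-s["tool_pos"];print(T.inv().apply(d))
c=r.get_calibration("wrist");im=r.snapshot("wrist");cv2.imwrite("pics/w3.png",im)
E
```

```text
{'clock': 8.275, 'q': array([ 0.67606875,  0.94934007, -0.15126091,  1.81130147,  0.31610681,
        0.40388915,  1.07874672]), 'qd': array([ 0.00181325,  0.00047774,  0.00090153,  0.00119714, -0.00021487,
        0.00025464,  0.00046131]), 'joint_torque': array([ 1.92033559e+00, -5.32297146e+01,  1.23723261e+00, -6.16567075e+00,
        3.44832502e-01,  8.08687359e-01,  6.07960174e-03]), 'tool_pos': array([ 0.46065232, -0.36331487,  0.09259492]), 'eef_rot': array([3.83663694e-01, 9.23472829e-01, 1.16001996e-04, 3.00521726e-04]), 'contact_force': array([2.8415355 , 2.04731106, 3.76738111]), 'moment': array([ 0.31326977, -0.63428276,  0.01198554]), 'finger_force': 34.998281970620155, 'opening': 0.5157324669608868}
[ 0.31889408  0.46207602 -0.10734816]
```

Request:
{"fn": "play_rows", "kwargs": {
  "translation": [
    [0, 0, -0.01],
    [0, 0, -0.03],
    [0, 0, -0.04],
    [0, 0, -0.04],
    [0, 0, -0.02],
    [0.0266, 0.0385, 0],
    [0.0266, 0.0385, 0],
    [0.0266, 0.0385, 0],
    [0.0266, 0.0385, 0],
    [0.0266, 0.0385, 0],
    [0.0266, 0.0385, 0],
    [0.0266, 0.0385, 0],
    [0.0266, 0.0385, 0],
    [0.0266, 0.0385, 0],
    [0.0266, 0.0385, 0],
    [0.0266, 0.0385, 0],
    [0.0266, 0.0385, 0],
    [0, 0, 0]
  ],
  "delta_rot": [
    [0, 0, 0],
    [0, 0, 0],
    [0, 0, 0],
    [0, 0, 0],
    [0, 0, 0],
    [0, 0, 0],
    [0, 0, 0],
    [0, 0, 0],
    [0, 0, 0],
    [0, 0, 0],
    [0, 0, 0],
    [0, 0, 0],
    [0, 0, 0],
    [0, 0, 0],
    [0, 0, 0],
    [0, 0, 0],
    [0, 0, 0],
    [0, 0, 0]
  ],
  "grip": [-0.1, -0.1, -0.1, -0.1, -0.1, -0.1, -0.1, -0.1, -0.1, -0.1, -0.1, -0.1, -0.1, -0.1, -0.1, -0.1, -0.1, -0.1]
}}

```text
clock: 10.58
tool_pos: [0.5616, 0.1931, 0.2322]
eef_rot: [0.381, 0.925, 0.001, -0.001]
contact_force: [-0.3, -0.6, -3.6]
opening: 0.516
finger_force: 35.0
```

Request:
{"fn": "play_rows", "kwargs": {
  "translation": [
    [0, 0, 0],
    [0, 0, 0],
    [0, 0, 0.02],
    [0, 0, 0.03],
    [0, 0, 0.02],
    [0, 0, 0]
  ],
  "delta_rot": [
    [0, 0, -8],
    [0, 0, -8],
    [0, 0, -6],
    [0, 0, 0],
    [0, 0, 0],
    [0, 0, 0]
  ],
  "grip": [-0.1, -0.1, -0.1, -0.1, -0.1, -0.1]
}}

```text
clock: 11.32
tool_pos: [0.5611, 0.1859, 0.1609]
eef_rot: [0.201, 0.98, -0.003, -0.002]
contact_force: [-0.4, -0.6, -2.4]
opening: 0.513
finger_force: 35.0
```

```bash
python3 - <<'E'
from h import *
s=r.get_state();T=R.from_quat(s["eef_rot"]);print(s["clock"],s["tool_pos"],T.as_euler("xyz",degrees=True),s["contact_force"],s["moment"],s["opening"],s["q"].round(2))
d=np.array([.563,.1887,.2])-s["tool_pos"];print(T.inv().apply(d))
A=[]
for n in("scene","side"):
    c=r.get_calibration(n);im=r.snapshot(n);p=s["tool_pos"].copy();p[2]=.08
    u=proj(c,p).round().astype(int);x0,y0=max(u[0]-50,0),u[1]-60;print(n,x0,y0)
    A.append(cv2.resize(im[y0:y0+120,x0:x0+100],None,fx=4,fy=4,interpolation=cv2.INTER_CUBIC))
cv2.imwrite("pics/s4.png",np.hstack(A))
E
```

```text
11.325 [0.56109165 0.18589407 0.160878  ] [-1.79656173e+02 -1.70643832e-01  1.56762017e+02] [-0.40129865 -0.60103257 -2.38292519] [ 0.0134916   0.05079306 -0.03759657] 0.5127174622170501 [-0.29  0.84 -0.18  1.78  0.27  0.55  0.52]
[-0.00052993  0.0030964  -0.03914304]
scene 348 118
side 157 271
```

View pics/s4.png

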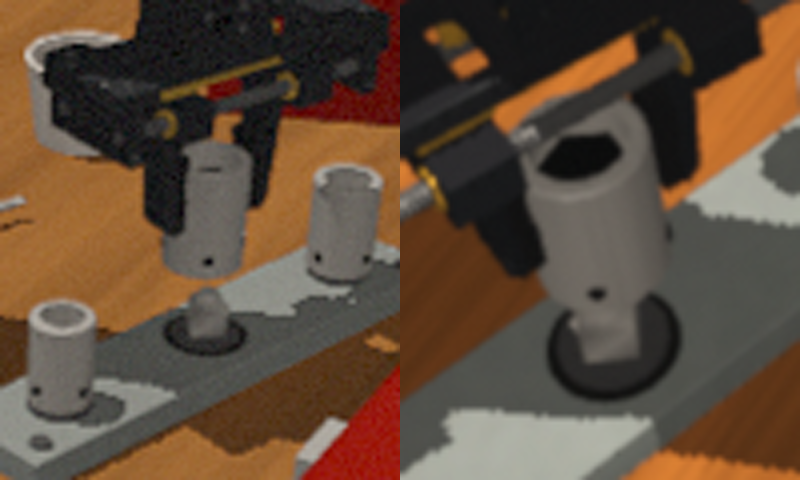

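The scene half (left) shows the socket held upright above the stud, with a pin hole at crop (208,262). In the side half (right) the socket hangs over the stud, pin hole at (597,294). It needs about 3 mm more along tool y.

Request:
{"fn": "play_rows", "kwargs": {
  "translation": [
    [0, 0.003, 0],
    [0, 0, 0.01],
    [0, 0, 0.007],
    [0, 0, 0.003],
    [0, 0, 0],
    [0, 0, 0]
  ],
  "delta_rot": [
    [0, 0, 0],
    [0, 0, 0],
    [0, 0, 0],
    [0, 0, 0],
    [0, 0, 0],
    [0, 0, 0]
  ],
  "grip": [-0.1, -0.1, -0.1, -0.1, -0.1, -0.1]
}}

```text
clock: 12.18
tool_pos: [0.5639, 0.1916, 0.1426]
eef_rot: [0.2, 0.98, 0.0, 0.0]
contact_force: [-0.1, -0.8, -3.0]
opening: 0.513
finger_force: 35.0
```

```bash
cat > st.py <<'E'
from h import *
s=r.get_state();T=R.from_quat(s["eef_rot"]);e=T.as_euler("xyz",degrees=True)
print(s["clock"],s["tool_pos"].round(4),"eul",e.round(2),"F",s["contact_force"].round(2),"M",s["moment"].round(3),s["opening"],"under",round(s["tool_pos"][2]-.0926,4))
print("F tool",T.inv().apply(s["contact_force"]).round(2),"d",T.inv().apply(np.array([.563,.1887,.1])-s["tool_pos"]).round(4))
E
python3 st.py
```

```text
12.175 [0.5639 0.1916 0.1426] eul [1.7998e+02 1.0000e-02 1.5687e+02] F [-0.07 -0.84 -3.  ] M [ 0.003 -0.047  0.019] 0.512874447807771 under 0.05
F tool [-0.26 -0.8   3.  ] d [-0.0003 -0.003   0.0426]
```

Request:
{"fn": "play_rows", "kwargs": {
  "translation": [
    [0, -0.003, 0],
    [0, 0, 0],
    [0, 0, 0.002],
    [0, 0, 0.002],
    [0, 0, 0.001],
    [0, 0, 0.001],
    [0, 0, 0.001],
    [0, 0, 0]
  ],
  "delta_rot": [
    [0, 0, 0],
    [0, 0, 0],
    [0, 0, 0],
    [0, 0, 0],
    [0, 0, 0],
    [0, 0, 0],
    [0, 0, 0],
    [0, 0, 0]
  ],
  "grip": [-0.1, -0.1, -0.1, -0.1, -0.1, -0.1, -0.1, -0.1]
}}

```text
clock: 13.18
tool_pos: [0.5626, 0.1889, 0.1355]
eef_rot: [0.2, 0.98, 0.0, 0.0]
contact_force: [0.6, 0.1, -3.1]
opening: 0.513
finger_force: 35.0
```

```bash
python3 st.py
```

```text
13.175 [0.5626 0.1889 0.1355] eul [179.99   0.   156.87] F [ 0.6   0.13 -3.12] M [ 0.028 -0.058  0.028] 0.5132360450242865 under 0.0429
F tool [-0.51  0.35  3.12] d [-0.0004 -0.      0.0355]
```

Request:
{"fn": "play_rows", "kwargs": {
  "translation": [
    [0, 0, 0.001],
    [0, 0, 0.001],
    [0, 0, 0.001],
    [0, 0, 0]
  ],
  "delta_rot": [
    [0, 0, 0],
    [0, 0, 0],
    [0, 0, 0],
    [0, 0, 0]
  ],
  "grip": [-0.1, -0.1, -0.1, -0.1]
}}

```text
clock: 13.68
tool_pos: [0.5631, 0.1891, 0.1326]
eef_rot: [0.2, 0.98, 0.001, 0.001]
contact_force: [0.6, 1.2, -3.9]
opening: 0.515
finger_force: 35.0
```

```bash
python3 st.py
```

```text
13.675 [0.5631 0.1891 0.1326] eul [1.7993e+02 5.0000e-02 1.5687e+02] F [ 0.57  1.21 -3.92] M [ 0.207 -0.385  0.001] 0.5153483320917354 under 0.04
F tool [-0.05  1.33  3.92] d [-0.     -0.0005  0.0326]
```

Request:
{"fn": "play_rows", "kwargs": {
  "translation": [
    [0, 0, 0.001],
    [0, 0, 0.001],
    [0, 0, 0]
  ],
  "delta_rot": [
    [0, 0, 0],
    [0, 0, 0],
    [0, 0, 0]
  ],
  "grip": [-0.1, -0.1, -0.1]
}}

```text
clock: 14.05
tool_pos: [0.5636, 0.1895, 0.131]
eef_rot: [0.2, 0.98, 0.001, 0.001]
contact_force: [3.1, 2.1, 0.3]
opening: 0.514
finger_force: 35.0
```

```bash
python3 st.py
```

```text
14.05 [0.5636 0.1895 0.131 ] eul [1.7985e+02 1.0000e-01 1.5688e+02] F [3.07 2.06 0.25] M [ 0.516 -0.774 -0.015] 0.5135624171561686 under 0.0384
F tool [-2.01  3.1  -0.24] d [ 0.0003 -0.0011  0.031 ]
```

Request:
{"fn": "play_rows", "kwargs": {
  "translation": [
    [-0.0004, 0.0006, 0.001],
    [0, 0, 0.001],
    [0, 0, 0.001],
    [0, 0, 0]
  ],
  "delta_rot": [
    [0, 0, 0],
    [0, 0, 0],
    [0, 0, 0],
    [0, 0, 0]
  ],
  "grip": [-0.1, -0.1, -0.1, -0.1]
}}

```text
clock: 14.55
tool_pos: [0.564, 0.1898, 0.1273]
eef_rot: [0.2, 0.98, 0.001, 0.001]
contact_force: [4.0, 3.1, -2.7]
opening: 0.514
finger_force: 35.0
```

```bash
python3 st.py
```

```text
14.55 [0.564  0.1898 0.1273] eul [1.7988e+02 6.0000e-02 1.5688e+02] F [ 4.01  3.12 -2.7 ] M [ 0.789 -1.254  0.02 ] 0.5137771428477953 under 0.0347
F tool [-2.46  4.44  2.71] d [ 0.0005 -0.0015  0.0273]
```

Request:
{"fn": "play_rows", "kwargs": {
  "translation": [
    [-0.0005, 0.001, 0.001],
    [0, 0, 0.001],
    [0, 0, 0.001],
    [0, 0, 0.001],
    [0, 0, 0]
  ],
  "delta_rot": [
    [0, 0, 0],
    [0, 0, 0],
    [0, 0, 0],
    [0, 0, 0],
    [0, 0, 0]
  ],
  "grip": [-0.1, -0.1, -0.1, -0.1, -0.1]
}}

```text
clock: 15.18
tool_pos: [0.5642, 0.19, 0.1232]
eef_rot: [0.2, 0.98, 0.0, 0.0]
contact_force: [5.0, 3.8, -3.7]
opening: 0.516
finger_force: 35.0
```

```bash
python3 st.py
```

```text
15.175 [0.5642 0.19   0.1232] eul [1.7998e+02 1.0000e-02 1.5687e+02] F [ 4.96  3.81 -3.68] M [ 0.647 -1.167  0.021] 0.5164600572732939 under 0.0306
F tool [-3.06  5.45  3.68] d [ 0.0006 -0.0017  0.0232]
```

Request:
{"fn": "play_rows", "kwargs": {
  "translation": [
    [0, 0.0005, 0.001],
    [0, 0, 0.001],
    [0, 0, 0.001],
    [0, 0, 0.001],
    [0, 0, 0.001],
    [0, 0, 0]
  ],
  "delta_rot": [
    [0, 0, 0],
    [0, 0, 0],
    [0, 0, 0],
    [0, 0, 0],
    [0, 0, 0],
    [0, 0, 0]
  ],
  "grip": [-0.1, -0.1, -0.1, -0.1, -0.1, -0.1]
}}

```text
clock: 15.92
tool_pos: [0.5642, 0.1901, 0.118]
eef_rot: [0.201, 0.98, -0.0, -0.0]
contact_force: [5.4, 2.2, -5.9]
opening: 0.515
finger_force: 35.0
```

```bash
python3 st.py
```

```text
15.925 [0.5642 0.1901 0.118 ] eul [-1.7997e+02 -1.0000e-02  1.5686e+02] F [ 5.45  2.24 -5.91] M [ 0.284 -1.243  0.067] 0.5148826773104717 under 0.0254
F tool [-4.13  4.2   5.91] d [ 0.0005 -0.0017  0.018 ]
```

Request:
{"fn": "play_rows", "kwargs": {
  "translation": [
    [0, 0, 0.001],
    [0, 0, 0.0007],
    [0, 0, 0.0005],
    [0, 0, 0]
  ],
  "delta_rot": [
    [0, 0, 0],
    [0, 0, 0],
    [0, 0, 0],
    [0, 0, 0]
  ],
  "grip": [-0.1, -0.1, -0.1, -0.1]
}}

```text
clock: 16.42
tool_pos: [0.5644, 0.19, 0.1165]
eef_rot: [0.201, 0.98, -0.0, 0.0]
contact_force: [4.4, -0.1, 1.5]
opening: 0.513
finger_force: 35.0
```

```bash
python3 st.py
```

```text
16.425 [0.5644 0.19   0.1165] eul [-1.7998e+02  3.0000e-02  1.5685e+02] F [ 4.41 -0.05  1.47] M [-0.059 -1.022  0.034] 0.5125970711595215 under 0.0239
F tool [-4.08  1.69 -1.47] d [ 0.0008 -0.0017  0.0165]
```

Request:
{"fn": "play_rows", "kwargs": {
  "translation": [
    [-0.0005, 0, 0.001],
    [0, 0, 0.0005],
    [0, 0, 0]
  ],
  "delta_rot": [
    [0, 0, 0],
    [0, 0, 0],
    [0, 0, 0]
  ],
  "grip": [-0.1, -0.1, -0.1]
}}

```text
clock: 16.8
tool_pos: [0.5646, 0.1899, 0.1164]
eef_rot: [0.201, 0.98, -0.0, 0.0]
contact_force: [1.6, -1.0, 12.7]
opening: 0.514
finger_force: 35.0
```

```bash
python3 st.py
```

```text
16.8 [0.5646 0.1899 0.1164] eul [-1.7997e+02  3.0000e-02  1.5686e+02] F [ 1.62 -0.99 12.74] M [-0.242 -0.251  0.028] 0.5143862090289697 under 0.0238
F tool [ -1.89  -0.28 -12.73] d [ 0.001  -0.0017  0.0164]
```

Request:
{"fn": "play_rows", "kwargs": {
  "translation": [
    [0, 0, -0.001],
    [0, 0, 0],
    [0, 0, 0],
    [0, 0, 0],
    [0, 0, 0],
    [0, 0, 0]
  ],
  "delta_rot": [
    [0, 0, 0],
    [0, 0, 4],
    [0, 0, 4],
    [0, 0, 4],
    [0, 0, 4],
    [0, 0, 4]
  ],
  "grip": [-0.1, -0.1, -0.1, -0.1, -0.1, -0.1]
}}

```text
clock: 17.55
tool_pos: [0.5646, 0.1895, 0.1165]
eef_rot: [0.368, 0.93, -0.001, 0.0]
contact_force: [3.5, -0.8, 7.3]
opening: 0.513
finger_force: 35.0
```

```bash
python3 st.py
```

```text
17.55 [0.5646 0.1895 0.1165] eul [-1.7995e+02  4.0000e-02  1.3676e+02] F [ 3.49 -0.85  7.35] M [-0.328 -0.646  0.209] 0.5127676128416221 under 0.0239
F tool [-3.12  1.77 -7.35] d [ 0.0006 -0.0017  0.0165]
```

Request:
{"fn": "play_rows", "kwargs": {
  "translation": [
    [0, 0, 0],
    [0, 0, 0],
    [0, 0, 0],
    [0, 0, 0],
    [0, 0, 0],
    [0, 0, 0]
  ],
  "delta_rot": [
    [0, 0, 4],
    [0, 0, 4],
    [0, 0, 4],
    [0, 0, 4],
    [0, 0, 4],
    [0, 0, 2]
  ],
  "grip": [-0.1, -0.1, -0.1, -0.1, -0.1, -0.1]
}}

```text
clock: 18.3
tool_pos: [0.5648, 0.1896, 0.1165]
eef_rot: [0.539, 0.842, -0.0, 0.0]
contact_force: [3.9, -0.9, 6.8]
opening: 0.515
finger_force: 35.0
```

```bash
python3 st.py
```

```text
18.3 [0.5648 0.1896 0.1165] eul [1.800e+02 4.000e-02 1.148e+02] F [ 3.88 -0.86  6.83] M [-0.253 -0.607  0.32 ] 0.5146410415683358 under 0.0239
F tool [-2.41  3.16 -6.82] d [-0.0001 -0.002   0.0165]
```

Request:
{"fn": "play_rows", "kwargs": {
  "translation": [
    [0, 0, 0],
    [0, 0, 0],
    [0, 0, 0],
    [0, 0, 0]
  ],
  "delta_rot": [
    [0, 0, 2],
    [0, 0, 2],
    [0, 0, 2],
    [0, 0, 0]
  ],
  "grip": [-0.1, -0.1, -0.1, -0.1]
}}

```text
clock: 18.8
tool_pos: [0.5648, 0.1896, 0.1165]
eef_rot: [0.582, 0.813, -0.0, 0.0]
contact_force: [2.8, -1.1, 7.0]
opening: 0.51
finger_force: 35.0
```

```bash
python3 st.py
```

```text
18.8 [0.5648 0.1896 0.1165] eul [1.7999e+02 4.0000e-02 1.0882e+02] F [ 2.79 -1.05  6.99] M [-0.158 -0.552  0.086] 0.5103826323944329 under 0.0239
F tool [-1.9   2.3  -6.99] d [-0.0003 -0.002   0.0165]
```

Request:
{"fn": "play_rows", "kwargs": {
  "translation": [
    [0, 0, 0],
    [0, 0, 0]
  ],
  "delta_rot": [
    [0, 0, 1.5],
    [0, 0, 0]
  ],
  "grip": [-0.1, -0.1]
}}

```text
clock: 19.05
tool_pos: [0.5648, 0.1896, 0.1165]
eef_rot: [0.593, 0.806, -0.0, 0.0]
contact_force: [4.1, -0.6, 7.1]
opening: 0.511
finger_force: 35.0
```

```bash
python3 st.py
```

```text
19.05 [0.5648 0.1896 0.1165] eul [1.7999e+02 4.0000e-02 1.0733e+02] F [ 4.12 -0.61  7.08] M [-0.251 -0.638  0.089] 0.5106509790474489 under 0.0239
F tool [-1.81  3.76 -7.07] d [-0.0003 -0.002   0.0165]
```

Request:
{"fn": "play_rows", "kwargs": {
  "translation": [
    [0, 0, 0],
    [0, 0, 0]
  ],
  "delta_rot": [
    [0, 0, 1.5],
    [0, 0, 0]
  ],
  "grip": [-0.1, -0.1]
}}

```text
clock: 19.3
tool_pos: [0.5648, 0.1896, 0.1165]
eef_rot: [0.603, 0.798, -0.0, 0.0]
contact_force: [3.3, -0.7, 7.2]
opening: 0.516
finger_force: 35.0
```

```bash
python3 st.py
```

```text
19.3 [0.5648 0.1896 0.1165] eul [1.7998e+02 3.0000e-02 1.0583e+02] F [ 3.31 -0.69  7.16] M [-0.253 -0.633  0.073] 0.5161905195886078 under 0.0239
F tool [-1.58  3.   -7.16] d [-0.0004 -0.002   0.0165]
```

Request:
{"fn": "play_rows", "kwargs": {
  "translation": [
    [0, 0, 0],
    [0, 0, 0]
  ],
  "delta_rot": [
    [0, 0, 1],
    [0, 0, 0]
  ],
  "grip": [-0.1, -0.1]
}}

```text
clock: 19.55
tool_pos: [0.5648, 0.1896, 0.1165]
eef_rot: [0.61, 0.792, -0.0, 0.0]
contact_force: [3.3, -0.5, 7.4]
opening: 0.512
finger_force: 35.0
```

```bash
python3 st.py
```

```text
19.55 [0.5648 0.1896 0.1165] eul [1.7998e+02 3.0000e-02 1.0484e+02] F [ 3.35 -0.53  7.39] M [-0.278 -0.633  0.107] 0.5124052875533472 under 0.0239
F tool [-1.37  3.1  -7.39] d [-0.0004 -0.002   0.0165]
```

Request:
{"fn": "play_rows", "kwargs": {
  "translation": [
    [0, 0, 0],
    [0, 0, 0]
  ],
  "delta_rot": [
    [0, 0, 1],
    [0, 0, 0]
  ],
  "grip": [-0.1, -0.1]
}}

```text
clock: 19.8
tool_pos: [0.5648, 0.1896, 0.1165]
eef_rot: [0.617, 0.787, -0.0, 0.0]
contact_force: [3.0, -0.9, 7.0]
opening: 0.517
finger_force: 35.0
```

```bash
python3 st.py
```

```text
19.8 [0.5648 0.1896 0.1165] eul [1.7998e+02 3.0000e-02 1.0384e+02] F [ 2.96 -0.87  6.98] M [-0.27  -0.627  0.179] 0.5168090821906641 under 0.0239
F tool [-1.56  2.67 -6.98] d [-0.0005 -0.002   0.0165]
```

Request:
{"fn": "play_rows", "kwargs": {
  "translation": [
    [0, 0, 0],
    [0, 0, 0]
  ],
  "delta_rot": [
    [0, 0, 1],
    [0, 0, 0]
  ],
  "grip": [-0.1, -0.1]
}}

```text
clock: 20.05
tool_pos: [0.5648, 0.1896, 0.1165]
eef_rot: [0.624, 0.782, -0.0, 0.0]
contact_force: [2.4, -1.3, 7.0]
opening: 0.516
finger_force: 35.0
```

```bash
python3 st.py
```

```text
20.05 [0.5648 0.1896 0.1165] eul [1.7998e+02 3.0000e-02 1.0284e+02] F [ 2.38 -1.32  6.97] M [-0.267 -0.605  0.131] 0.5156679559105297 under 0.0239
F tool [-1.82  2.03 -6.97] d [-0.0005 -0.002   0.0165]
```

Request:
{"fn": "play_rows", "kwargs": {
  "translation": [
    [0, 0, 0],
    [0, 0, 0]
  ],
  "delta_rot": [
    [0, 0, 1],
    [0, 0, 0]
  ],
  "grip": [-0.1, -0.1]
}}

```text
clock: 20.3
tool_pos: [0.5649, 0.1896, 0.1165]
eef_rot: [0.63, 0.776, -0.0, 0.0]
contact_force: [3.3, -0.6, 6.2]
opening: 0.506
finger_force: 35.0
```

```bash
python3 st.py
```

```text
20.3 [0.5649 0.1896 0.1165] eul [1.7998e+02 3.0000e-02 1.0183e+02] F [ 3.29 -0.61  6.25] M [-0.291 -0.698  0.1  ] 0.506436517025982 under 0.0239
F tool [-1.27  3.1  -6.25] d [-0.0005 -0.002   0.0165]
```

Request:
{"fn": "play_rows", "kwargs": {
  "translation": [
    [0, 0, 0],
    [0, 0, 0]
  ],
  "delta_rot": [
    [0, 0, 1],
    [0, 0, 0]
  ],
  "grip": [-0.1, -0.1]
}}

```text
clock: 20.55
tool_pos: [0.5649, 0.1896, 0.1165]
eef_rot: [0.637, 0.771, 0.0, 0.0]
contact_force: [3.8, -0.9, 6.0]
opening: 0.513
finger_force: 35.0
```

```bash
python3 st.py
```

```text
20.55 [0.5649 0.1896 0.1165] eul [1.7997e+02 3.0000e-02 1.0084e+02] F [ 3.81 -0.85  6.03] M [-0.302 -0.633  0.175] 0.5125376220485344 under 0.0239
F tool [-1.55  3.58 -6.03] d [-0.0006 -0.002   0.0165]
```

```bash
python3 - <<'E'
from h import *
s=r.get_state();A=[]
for n in("scene","side"):
    c=r.get_calibration(n);im=r.snapshot(n)
    u=proj(c,[.5635,.189,.045]).round().astype(int);x0,y0=max(u[0]-33,0),u[1]-40;print(n,x0,y0)
    A.append(cv2.resize(im[y0:y0+80,x0:x0+66],None,fx=6,fy=6,interpolation=cv2.INTER_CUBIC))
    for f in range(0,360,15):
        p=np.array([.5635+.023*np.cos(np.radians(f)),.189+.023*np.sin(np.radians(f)),.036]);e=np.array(c["eye"])[:2]-p[:2]
        if e@[np.cos(np.radians(f)),np.sin(np.radians(f))]>0: print(f,((proj(c,p)-[x0,y0]+.4)*6).round(),end=" ")
cv2.imwrite("pics/s5.png",np.hstack(A))
E
```

```text
scene 366 152
0 [254. 277.] 15 [259. 270.] 210 [137. 260.] 225 [140. 268.] 240 [147. 276.] 255 [158. 282.] 270 [171. 287.] 285 [186. 291.] 300 [203. 292.] 315 [218. 291.] 330 [233. 288.] 345 [245. 284.] side 175 307
60 [115. 307.] 75 [128. 324.] 90 [147. 337.] 105 [170. 344.] 120 [195. 346.] 135 [222. 343.] 150 [247. 333.] 165 [269. 319.] 180 [287. 301.] 195 [299. 280.] 210 [304. 259.]
```

View pics/s5.png

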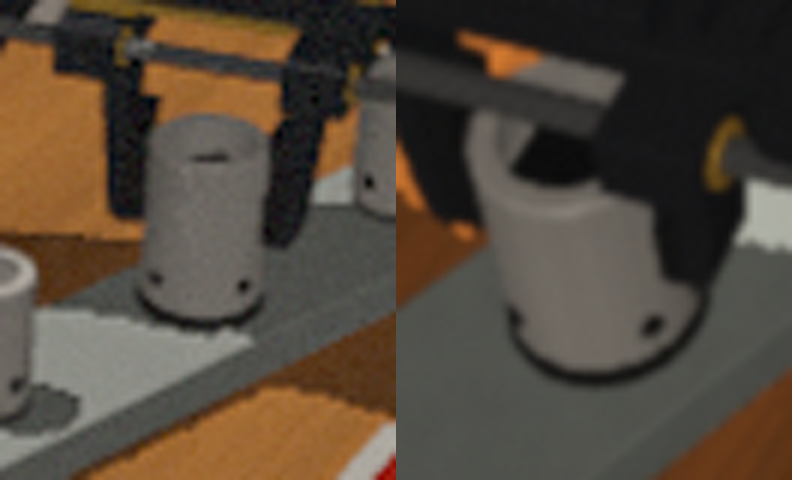

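The scene pins (155,278) and (243,285) read as about 252° and 342°. The side pins (121,317) and (256,326) read as about 68° and 157°. So the socket is at about -18° to -22°, against about -17° for the holder. The hole's play lets it lead the stud by up to 5°, so I'll keep feeling for the stop.

Request:
{"fn": "play_rows", "kwargs": {
  "translation": [
    [0, 0, 0],
    [0, 0, 0]
  ],
  "delta_rot": [
    [0, 0, 1],
    [0, 0, 0]
  ],
  "grip": [-0.1, -0.1]
}}

```text
clock: 20.9
tool_pos: [0.5649, 0.1897, 0.1165]
eef_rot: [0.644, 0.765, 0.0, 0.0]
contact_force: [4.2, -0.7, 6.6]
opening: 0.509
finger_force: 35.0
```

```bash
python3 st.py
```

```text
20.9 [0.5649 0.1897 0.1165] eul [1.7997e+02 3.0000e-02 9.9830e+01] F [ 4.18 -0.67  6.61] M [-0.28  -0.667  0.145] 0.5087380098441984 under 0.0239
F tool [-1.38  4.01 -6.61] d [-0.0006 -0.002   0.0165]
```

Request:
{"fn": "play_rows", "kwargs": {
  "translation": [
    [0, 0, 0],
    [0, 0, 0]
  ],
  "delta_rot": [
    [0, 0, 0.7],
    [0, 0, 0]
  ],
  "grip": [-0.1, -0.1]
}}

```text
clock: 21.15
tool_pos: [0.5649, 0.1897, 0.1165]
eef_rot: [0.648, 0.761, 0.0, 0.0]
contact_force: [3.4, -1.3, 6.3]
opening: 0.511
finger_force: 35.0
```

```bash
python3 st.py
```

```text
21.15 [0.5649 0.1897 0.1165] eul [1.7997e+02 3.0000e-02 9.9160e+01] F [ 3.44 -1.34  6.3 ] M [-0.284 -0.661  0.231] 0.5106734896167114 under 0.0239
F tool [-1.88  3.19 -6.3 ] d [-0.0006 -0.002   0.0165]
```

Moment is rising slightly. I'll use smaller steps.

Request:
{"fn": "play_rows", "kwargs": {
  "translation": [
    [0, 0, 0],
    [0, 0, 0]
  ],
  "delta_rot": [
    [0, 0, 0.7],
    [0, 0, 0]
  ],
  "grip": [-0.1, -0.1]
}}

```text
clock: 21.4
tool_pos: [0.5649, 0.1897, 0.1165]
eef_rot: [0.653, 0.758, -0.0, 0.0]
contact_force: [3.4, -0.7, 6.3]
opening: 0.513
finger_force: 35.0
```

```bash
python3 st.py
```

```text
21.4 [0.5649 0.1897 0.1165] eul [1.7997e+02 4.0000e-02 9.8500e+01] F [ 3.43 -0.74  6.3 ] M [-0.248 -0.648  0.378] 0.5134685464791912 under 0.0239
F tool [-1.24  3.29 -6.29] d [-0.0007 -0.002   0.0165]
```

Request:
{"fn": "play_rows", "kwargs": {
  "translation": [
    [0, 0, 0],
    [0, 0, 0]
  ],
  "delta_rot": [
    [0, 0, 0.7],
    [0, 0, 0]
  ],
  "grip": [-0.1, -0.1]
}}

```text
clock: 21.65
tool_pos: [0.5649, 0.1897, 0.1165]
eef_rot: [0.657, 0.754, -0.0, 0.0]
contact_force: [3.0, -1.2, 6.9]
opening: 0.517
finger_force: 35.0
```

```bash
python3 st.py
```

```text
21.65 [0.5649 0.1897 0.1165] eul [1.7997e+02 4.0000e-02 9.7840e+01] F [ 2.99 -1.17  6.86] M [-0.242 -0.585  0.548] 0.5167229109727656 under 0.0239
F tool [-1.58  2.8  -6.85] d [-0.0007 -0.002   0.0164]
```

Stop felt: the moment climbs from about 99.5° tool yaw. Taking off about 5° of play gives 104.5° as square, and the vision estimate gives 104.8°, so they agree. I'll ease back to square within the play.

Request:
{"fn": "play_rows", "kwargs": {
  "translation": [
    [0, 0, 0],
    [0, 0, 0],
    [0, 0, 0],
    [0, 0, -0.0006],
    [0, 0, 0],
    [0, 0, 0]
  ],
  "delta_rot": [
    [0, 0, -1.8],
    [0, 0, -2],
    [0, 0, -2],
    [0, 0, -1],
    [0, 0, 0],
    [0, 0, 0]
  ],
  "grip": [-0.1, -0.1, -0.1, -0.1, -0.1, -0.1]
}}

```text
clock: 22.4
tool_pos: [0.5648, 0.1896, 0.1165]
eef_rot: [0.612, 0.791, -0.0, 0.0]
contact_force: [5.1, -1.7, 3.9]
opening: 0.514
finger_force: 35.0
```

```bash
python3 st.py
```

```text
22.4 [0.5648 0.1896 0.1165] eul [-1.8000e+02  4.0000e-02  1.0452e+02] F [ 5.07 -1.73  3.89] M [-0.572 -0.83  -0.078] 0.5136090365812124 under 0.0239
F tool [-2.95  4.48 -3.89] d [-0.0004 -0.002   0.0165]
```

Request:
{"fn": "play_rows", "kwargs": {
  "translation": [
    [-0.0006, 0.0009, 0],
    [0, 0, 0],
    [0, 0, 0],
    [0, 0, 0],
    [0, 0, 0],
    [0, 0, 0],
    [0, 0, 0],
    [0, 0, 0]
  ],
  "delta_rot": [
    [0, 0, 0],
    [0, 0, 0],
    [0, 0, 0],
    [0, 0, 0],
    [0, 0, 0],
    [0, 0, 0],
    [0, 0, 0],
    [0, 0, 0]
  ],
  "grip": [-0.1, -0.1, 0.1, 0.2, 0.4, 0.5, 0.5, 0.5]
}}

```text
clock: 23.4
tool_pos: [0.5657, 0.1898, 0.1164]
eef_rot: [0.612, 0.791, -0.0, -0.0]
contact_force: [-0.1, -0.5, -0.4]
opening: 0.749
finger_force: 0.0
```

Request:
{"fn": "play_rows", "kwargs": {
  "translation": [
    [0, 0, 0],
    [0, 0, 0],
    [0, 0, -0.01],
    [0, 0, -0.02],
    [0, 0, -0.03],
    [0, 0, -0.03],
    [0, 0, -0.03],
    [0.03, 0, -0.01],
    [0.03, 0, 0],
    [0, 0, 0],
    [0, 0, 0]
  ],
  "delta_rot": [
    [0, 0, 0],
    [0, 0, 0],
    [0, 0, 0],
    [0, 0, 0],
    [0, 0, 0],
    [0, 0, 0],
    [0, 0, 0],
    [0, 0, 0],
    [0, 0, 0],
    [0, 0, 0],
    [0, 0, 0]
  ],
  "grip": [0.5, 0.5, 0.5, 0.5, 0.5, 0.5, 0.5, 0.5, 0.5, 0.5, 0.5]
}}

```text
clock: 24.78
tool_pos: [0.551, 0.2467, 0.2472]
eef_rot: [0.612, 0.791, -0.0, 0.001]
contact_force: [0.9, -0.7, -0.4]
opening: 0.751
finger_force: 0.0
```

```bash
python3 st.py; python3 - <<'E'
from h import *
c=r.get_calibration("wrist");im=r.snapshot("wrist");np.save("w6.npy",np.r_[c["eye"],c["rotation"]])
u=proj(c,[.5635,.189,.045]).round().astype(int);x0,y0=max(u[0]-90,0),max(u[1]-70,0);print(x0,y0,u)
w=cv2.resize(im[y0:y0+140,x0:x0+180],(540,420),interpolation=cv2.INTER_CUBIC)
n="scene";im=r.snapshot(n);cv2.imwrite("pics/full_scene.png",im);c=r.get_calibration(n);u=proj(c,[.5635,.189,.045]).round().astype(int);print(u)
s=cv2.resize(im[u[1]-50:u[1]+55,u[0]-30:u[0]+32],(248,420),interpolation=cv2.INTER_CUBIC)
cv2.imwrite("pics/s6.png",np.hstack([w,s]))
E
```

```text
24.775 [0.551  0.2467 0.2472] eul [1.7996e+02 6.0000e-02 1.0452e+02] F [ 0.92 -0.67 -0.39] M [-0.116  0.052  0.012] 0.7514394373384481 under 0.1546
F tool [-0.88  0.73  0.39] d [-0.059  -0.003   0.1473]
225 222 [315 292]
[399 192]
```

View pics/s6.png

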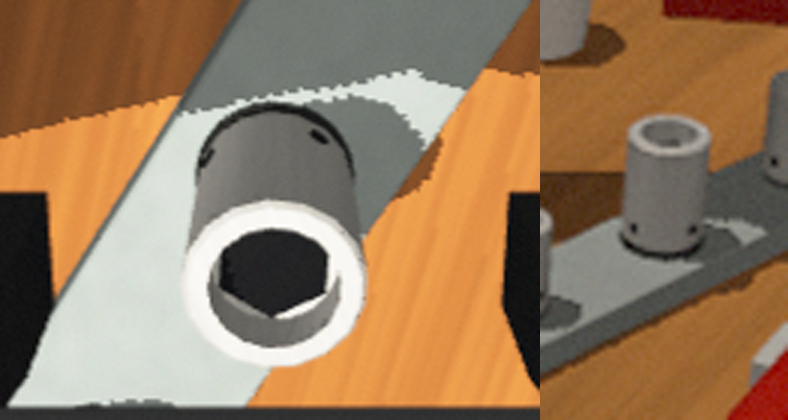

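The socket stands on the collar, with pin holes at crop (206,157) and (318,136). The holder's edges run (60,300)–(248,0) and (365,237)–(533,0). I'll fit the angle against the holder.

```bash
python3 - <<'E'
from h import *
from scipy.optimize import least_squares
a=np.load("w6.npy");c=dict(r.get_calibration("wrist"));c["eye"]=a[:3];c["rotation"]=a[3:]
g=lambda u,v:np.array([225+u/3-.33,222+v/3-.33])
t=np.linspace(0,2*np.pi,720,endpoint=False)
def ring(x,y,z):return proj(c,np.c_[x+.023*np.cos(t),y+.023*np.sin(t),0*t+z])
pin=lambda x,y,f,z:proj(c,np.array([x+.023*np.cos(f),y+.023*np.sin(f),z]))
def res(p):
    x,y,f,z=p;T=ring(x,y,z+.064)
    return np.r_[pin(x,y,f,z+.012)-g(206,157),pin(x,y,f-np.pi/2,z+.012)-g(318,136),T[:,0].min()-g(182,0)[0],T[:,0].max()-g(367,0)[0],T[:,1].min()-g(0,199)[1],T[:,1].max()-g(0,367)[1]]
b=min((least_squares(res,[.5635,.189,f,.024],x_scale=[.01,.01,.1,.01]) for f in np.radians(range(0,360,45))),key=lambda q:q.cost)
print(b.x,np.degrees(b.x[2])%90-90,b.cost,b.fun.round(1))
for A,B in(((60,300),(248,0)),((247,405),(533,0))):
    d=ray(c,*g(*B),.02)-ray(c,*g(*A),.02);print(np.degrees(np.arctan2(d[1],d[0]))%90-90)
E
```

```text
[0.56458604 0.18705612 2.8216102  0.0181374 ] -18.33364388166558 0.28684845235868006 [ 0.5  0.1 -0.  -0.3 -0.4  0.   0.3 -0.1]
-17.05388345175912
-17.157339405664402
```

The socket is within about 1° of square with the holder. It seated at the expected height and the gripper is clear, so I'm handing in.

```bash
python3 -c "
from plant import r
print(r.finish_job())"
```

```text
the job is handed in; nothing more can be done
None
```

The big socket is back on the middle stud, pushed home and turned clockwise to the stop. It ended within about 1° of square with the holder by the last camera fit, and I let go and handed in at about 25 s. My last step at the stop read 0.55 N m, just over the 0.5 N m limit (the reading is noisy and I eased straight back).

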